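Snap the lens unit into a magnifier head with the cup pusher

TASK

Refit the lens of the bench magnifier: lay the lens unit glass side up in the mouth of the magnifier head so that it rests level on the four snap fingers, and let go of it. Then set the cup of the blue-handled pusher over the lens collar and press straight down until all four fingers have snapped over the flange, hold it down at about 15 N for a second so that the seat beds in (never more than 25 N, which would crack the glass), and never press the lens home with the gripper itself. Finally stand the pusher back upright on the bench clear of the nest, with the loupe, tweezers, dust blower and pot left where they are.

Things in the scene. Friction and masses are not known exactly. Their poses are not given: they have to be found in the camera images.
- lens_center (a point): Centre (half-way up, 8.5 mm above the underside) of the lens unit: a round bezel with a glass lens, 17 mm tall, lying glass up on the bench, 45 g. At the bottom a dark flange 50 mm across, 4 mm thick; on it a ribbed silver collar 31 mm across, straight from 4 to 14 mm up, then tapering to 26 mm across at the top. Grip it across the collar. z is up along its axis.
- lens_unit: The lens unit as a whole: origin at the centre of its underside, z up along its axis, glass up.
- pusher_center (a point): Centre (half-way up, 45 mm above the mouth rim) of the pusher, 90 mm tall, 0.1 to 0.16 kg, standing on the bench on its open mouth. White cup: 42 mm across, 24 mm tall, hollow 34.5 mm across and 15.5 mm deep, to pass over the lens collar and press on the flange. Blue round handle, 24 mm across, from 24 to 90 mm above the rim: grip it there. z is up along its axis.
- pusher: The pusher as a whole: origin at the centre of its mouth rim, z up along its axis.
- nest: Grey metal plate, 100 x 116 mm, fixed on four screw feet set to another height each time (this origin, 2 mm below the plate's centre, lies 0 to 10 mm above the bench); its top is 10 mm above the origin. On it, on rubber, stands the round dark magnifier head, 68 mm across; two steel guide pins at y = +-41 mm reach 33 mm above the origin; the head's hinge lug reaches out 57 mm along +x.
- head_mouth (a point): On the head's axis, level with the tips of its four light grey snap fingers, 39 mm above the nest's origin; z up. The fingers stand 45 degrees off the nest's x and y; their inner faces slope from 54 mm clear at the tips to 46 mm at the catches. A flange laid in rests on the slopes, underside about 4 mm below this point. The head sinks on its cushion under load, 1 mm at 20 N, and springs back.
- head_catch (a point): On the head's axis, level with the undersides of the catches, 8 mm below head_mouth: snapped home, the flange's top lies just under this point and its underside 12 mm below head_mouth. Snapping takes roughly 8 to 13 N on the pusher, varying with friction; the force climbs, drops when the fingers spread to the full (flange then still 2 mm short of home), and climbs again to the real snap.
- head_seat (a point): On the head's axis, at the top of the sprung brass seat ring, 10.5 mm below head_mouth. The ring gives up to 2.2 mm under the flange and then holds it up against the catches; before the catches close it only pushes the flange back up.
- loupe: Bystander: black eye loupe, 35 mm across, 27 mm tall; origin at the centre of its underside.
- tweezers: Bystander: steel tweezers lying flat, 12 x 122 x 10 mm, long along their y; origin at the centre of the underside.
- dust_blower: Bystander: dark red rubber dust blower, 55 mm across, 137 mm tall, thin nozzle up; origin at the centre of its underside.
- pot: Bystander: small pot with a green lid, 52 mm across, 50 mm tall; origin at the centre of its underside.
Not all that is in view belongs to the job. Leave any orange look-alike of the pusher alone.

How it is judged:
By the outcome, as a careful person would: the job done as asked, in the order asked, and still so for the second after the job is handed in, with the robot touching nothing.
It also fails if it takes over 70 s, if anything falls off the work surface, if the arm or the gripper's body presses on something with over 40 N, if the wrist force passes 120 N, or if a joint passes its speed limit or range.

ROBOT

A 6-joint arm with a two-finger parallel gripper is mounted at the origin on a cart in front of the work surface, level with it; the furniture and walls round the work are solid. World frame = base frame: x ahead of the robot, y to its left, z up, the work surface at z = 0. Lengths are in mm, angles in rad, forces in N, time in s.
With the tool pointing down it reaches from about 350 to 875 mm from the base axis. Payload 4.2 kg.
Tool frame: the origin (TCP) lies at the very end of the fingers, on their centre line; the grasp point (between the pads) lies arm.grip_depth behind it (arm.grip_depth is the distance from the TCP to the grasp point, in mm); z points along the fingers, y is the direction in which the jaws open and shut (so a half turn about z gives the same grasp; the last joint's range is limited). The gripper opens to 85 mm and grips with 20 to 120 N. Pads are 22 mm wide; open, the fingers measure 114 mm over their backs; the gripper's body (76 mm by 85 mm) begins 54 mm behind the grasp point. The pads swing forward as they close: fully open they stand 13 mm farther back than shut.
Start: joints at [0.259, 0.385, 0.008, 0, -1.194, -0.259], TCP at [624.979, 0.025, 231.312] pointing down, gripper open.
Joint ranges: [-3.14, 3.14], [-1.21, 2.06], [-1.07, 1.41], [-3.16, 2.05], [-2.99, -0.16], [-3.1, 3.1]. Speed limits (rad/s): [2.79, 2.79, 3.14, 3.14, 3.14, 3.14].

INTERFACE

Orientations are given as a unit quaternion [x, y, z, w].
In Python, from bench import arm, optics, workorder gives the robot as it stands. The module is installed in compiled form; this text tells all that it offers.
- The arm moves only by the tool play_rows, never from a script. Its arguments are lists of equal length, an entry for each row: "travel": the shift along the tool's x, y, z in m, a list of three; "rotation": the turn, a rotation vector about the tool's x, y, z in rad, a list of three; "grip": the opening, from 0 (shut) to 1 (fully open). In form: {"travel": [[x, y, z], ...], "rotation": [[rx, ry, rz], ...], "grip": [grip, ...]}. A call has 1 to 12 rows; each row shifts and turns the commanded pose from where the row before left it, along the tool's axes as they then stand; what a row does not reach is not made up. A row lasts 1/12 s, in which the tool goes at most 41.7 mm and 7.16 degrees, less where a joint would pass 70% of its speed; a pose out of reach is approached as far as the arm can. A call is refused whole if a number of a shift passes 0.0417 or a number of a turn 0.125, either way. A call with a gripper value outside its range is refused whole. The fingers move at their own pace and stop on an object; the grip force is fixed at half the most. Time passes only in rows, so rows that do not move let the fingers close. It gives the time, the measured TCP pose, the force and the opening at its end, in the units of the state.
- arm.read_state(): the state, without advancing time (a new reading comes with each control period).
- optics.get_image(name): name is "scene" or "side" or "wrist"; returns a dict with "image" (384x512x3 uint8, blue, green, red), "depth" (384x512 float32, mm along the optical axis (not along the pixel's ray), 0 where there is no reading), "camera_matrix" (3x3 intrinsics, pixels), "R" (3x3) and "t" (3): a world point X has camera coordinates R X + t; the wrist camera has in their place "hand_eye" (4x4, takes a point from camera to tool coordinates, whose origin is the TCP and whose axes are the flange's). Camera axes: x right, y down, z forward; pixel columns grow to the right and rows downward; lengths in mm; the calibration is good to about 2 mm. A picture is of the moment at which its call begins: read the wrist's pose just before it.
- workorder.job_done(): hands the job in, once; it reports no verdict.
The state is a dict: "clock": time; "joints": joint angles; "joint_vel": joint speeds; "joint_efforts": joint torques, N m; "position": TCP position; "ee_rot": TCP orientation; "contact_force": force on the tool from outside, world axes, zero at the start; "wrist_torque": the same for the moment, N m; "gripper_width": finger opening in mm.
Only numpy, scipy, OpenCV 4.12 (cv2) and the standard library are available. Lean on these libraries where they do the work, as an engineer would, in place of code of your own. Each camera call takes 0.05 s, during which the arm holds its last target. There are 200 camera calls.

## Working session

There is one attempt and no reset: what is moved stays moved. The work goes in short steps, Python scripts to look and compute and a tool call to move; the robot and the scene stay as the last step left them, time stands still between calls to the robot, and variables do not carry over. Pictures are saved under pics/ and viewed, about 8 in all and at most 12, crops included, and the job is handed in when it is done.

Besides the shell and the picture viewer there is one more tool, called after "Emit:" in YAML: its name, and indented under it one key for each argument. play_rows: Moves the arm, as the interface text tells. Its arguments: {"type":"object","properties":{"travel":{"type":"array","items":{"type":"array","items":{"type":"number"}}},"rotation":{"type":"array","items":{"type":"array","items":{"type":"number"}}},"grip":{"type":"array","items":{"type":"number"}}},"required":["travel","rotation","grip"]}

```bash
mkdir -p pics; cat > h.py <<'E'
from bench import arm, optics, workorder
import numpy as np, cv2
from scipy.spatial.transform import Rotation as Ro
def grab(name):
    s=arm.read_state(); d=optics.get_image(name)
    K=np.array(d["camera_matrix"]); 
    if name=="wrist":
        T=np.eye(4);T[:3,:3]=Ro.from_quat(s["ee_rot"]).as_matrix();T[:3,3]=s["position"]
        M=T@np.array(d["hand_eye"]); Rw,tw=M[:3,:3],M[:3,3]
    else:
        R=np.array(d["R"]);Rw=R.T;tw=-R.T@np.array(d["t"])
    z=d["depth"];v,u=np.mgrid[:z.shape[0],:z.shape[1]]
    P=np.stack([(u-K[0,2])/K[0,0]*z,(v-K[1,2])/K[1,1]*z,z],-1)@Rw.T+tw
    P[z==0]=np.nan
    return d["image"],P,s,(K,Rw,tw)
def proj(X,c):
    K,Rw,tw=c; p=K@(Rw.T@(np.array(X,float)-tw)); return p[:2]/p[2]
E
python3 - <<'E'
from h import *
s=arm.read_state();print({k:np.round(v,3) for k,v in s.items()},arm.grip_depth)
for n in("scene","wrist","side"):
    im,P,s,c=grab(n);cv2.imwrite(f"pics/{n}0.png",im);np.savez(f"{n}0.npz",im=im,P=P,K=c[0],Rw=c[1],tw=c[2]);print(n,c[2],c[1][:,2])
a=np.hstack([cv2.imread("pics/scene0.png"),cv2.imread("pics/side0.png")])
E
```

```text
{'clock': np.float64(0.0), 'joints': array([ 0.259,  0.386,  0.007, -0.   , -1.194, -0.259]), 'joint_vel': array([-0.002, -0.   ,  0.002,  0.   , -0.001, -0.   ]), 'joint_efforts': array([-1.0000e-03, -3.9229e+01,  1.8840e+01,  4.1860e+00, -5.0000e-03,
        0.0000e+00]), 'position': array([624.435,  -0.   , 230.25 ]), 'ee_rot': array([-0.707,  0.707,  0.001, -0.001]), 'contact_force': array([ 0.212,  1.168, -0.706]), 'wrist_torque': array([-0.033,  0.041, -0.009]), 'gripper_width': np.float64(85.26)} 18.700000000000003
scene [  83.42046371 -790.72107175  611.82533288] [ 0.45168873  0.72713492 -0.5169643 ]
wrist [624.99543561 -81.42044811 373.01183153] [-0.00157953  0.31793134 -0.94811242]
side [358.84946279 640.09276844 629.25111482] [ 0.22558964 -0.72889062 -0.646396  ]
```

View pics/scene0.png

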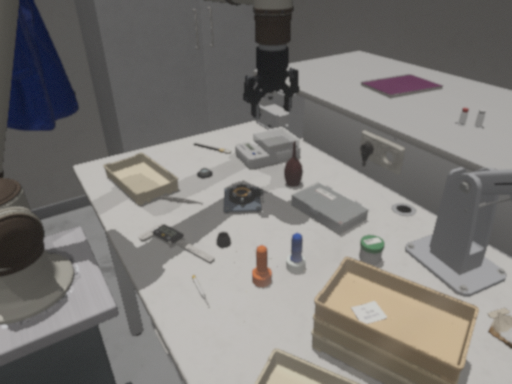

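View pics/side0.png

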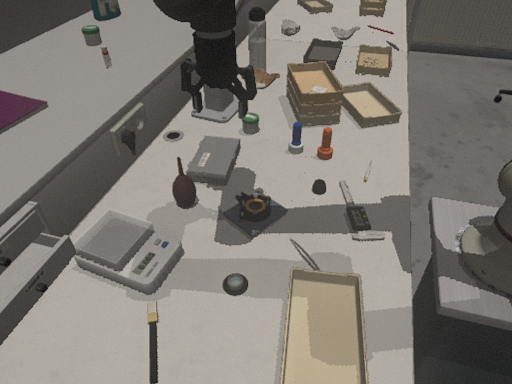

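Scene: nest (243,195), blue pusher (297,252), orange decoy (262,265), loupe (224,240). The lens is either (205,173) or the white ring at (404,209). In the side view those are (235,283) and (173,135). I'll take a close crop and measure.

```bash
python3 - <<'E'
from h import *
S=np.load("scene0.npz");D=np.load("side0.npz")
def loc(Z,u,v,r=12):
    P=Z["P"][v-r:v+r,u-r:u+r].reshape(-1,3);P=P[np.isfinite(P[:,0])];Q=P[(P[:,2]>3)]
    return np.round([*Q.mean(0),Q[:,2].max(),len(Q)],1), np.round(Q.min(0)),np.round(Q.max(0))
for n,Z,u,v in [("lens",S,205,173),("lens",D,235,283),("ring",S,404,209),("ring",D,173,135),("pusher",S,297,250),("pusher",D,297,138),("loupe",S,224,240),("loupe",D,319,187),("nest",S,243,195),("nest",D,255,207),("blower",D,183,190),("orange",D,326,143),("pot",D,250,123)]: print(n,*loc(Z,u,v))
def crop(Z,u,v,w=44):return cv2.resize(Z["im"][max(0,v-w):v+w,u-w:u+w],(390,290),interpolation=cv2.INTER_CUBIC)
a=np.vstack([np.hstack([crop(D,235,283),crop(D,256,210)]),np.hstack([crop(S,404,209),crop(S,243,195)])])
cv2.imwrite("pics/c1.png",a)
E
```

```text
lens [531.8 217.5   8.4  18.7 178. ] [488. 162.   3.] [601. 303.  19.]
lens [529.4 225.6   9.3  19.5 408. ] [506. 196.   3.] [561. 248.  19.]
ring [ 895.4 -238.1    5.3   21.6  235. ] [ 827. -281.    3.] [ 936. -188.   22.]
ring [ 904.6 -251.8    6.6   26.6   89. ] [ 857. -295.    3.] [ 935. -211.   27.]
pusher [ 510.3 -267.3   50.3   91.   343. ] [ 493. -281.    3.] [ 596. -178.   91.]
pusher [ 512.1 -258.5   40.3   86.   276. ] [ 484. -390.    3.] [ 559. -239.   86.]
loupe [ 418.6 -110.9   15.9   30.1  224. ] [ 387. -145.    3.] [468. -57.  30.]
loupe [ 419.2 -101.    15.8   29.2  190. ] [ 389. -159.    3.] [444. -72.  29.]
nest [544.6  12.8  29.7  47.  534. ] [503. -33.   3.] [628. 124.  47.]
nest [546.9  29.   32.2  45.2 573. ] [516. -36.  14.] [584.  64.  45.]
blower [714.6  41.6  54.5  85.1 513. ] [695. -54.   3.] [745.  58.  85.]
orange [ 429.3 -251.4   43.2   89.3  282. ] [ 408. -373.    3.] [ 475. -236.   89.]
pot [ 651.5 -272.1   65.7  261.8  361. ] [ 570. -437.    3.] [714.  13. 262.]
```

View pics/c1.png

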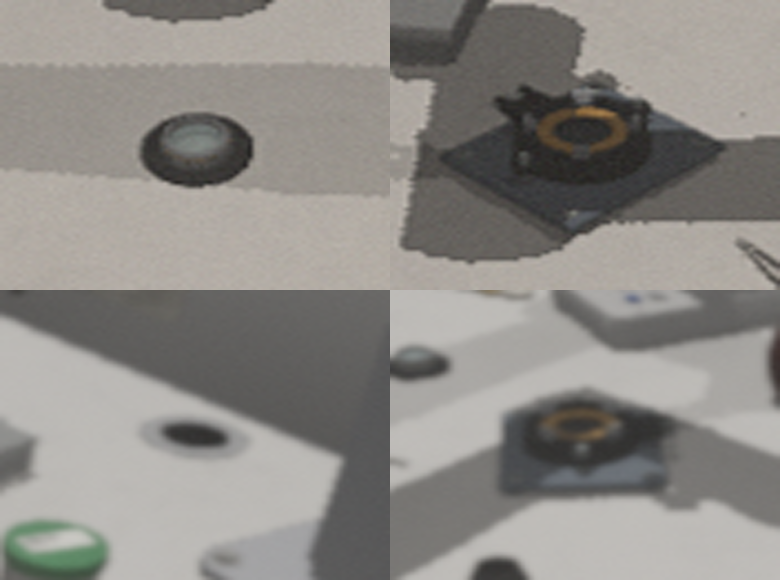

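The lens unit is at about (530,221): dark flange, silver collar, glass up. The white ring is only a flat cable grommet. Next I'll move above the space between nest and lens for a near look.

Emit:
play_rows:
  travel:
    - [-0.02,0.018,-0.006]
    - [-0.02,0.018,-0.006]
    - [-0.02,0.018,-0.006]
    - [-0.02,0.018,-0.006]
    - [-0.02,0.018,-0.006]
    - [0,0,0]
    - [0,0,0]
  rotation:
    - [0,0,0]
    - [0,0,0]
    - [0,0,0]
    - [0,0,0]
    - [0,0,0]
    - [0,0,0]
    - [0,0,0]
  grip: [1,1,1,1,1,1,1]

```text
clock: 0.73
position: [534.4, 101.0, 261.9]
ee_rot: [0.708, -0.706, 0.0, -0.001]
contact_force: [0.6, -0.9, -0.2]
gripper_width: 85.5
```

```bash
python3 - <<'E'
from h import *
im,P,s,c=grab("wrist");cv2.imwrite("pics/w1.png",im);np.savez("w1.npz",im=im,P=P,K=c[0],Rw=c[1],tw=c[2])
print(np.round(s["position"],1),s["ee_rot"].round(3),c[0][0,0],proj([530,221,9],c),proj([545,20,45],c))
E
```

```text
[534.4 101.  261.9] [ 0.708 -0.706  0.    -0.001] 266.7428228327967 [262.07089777 228.87640875] [251.29897491 100.19146032]
```

View pics/w1.png

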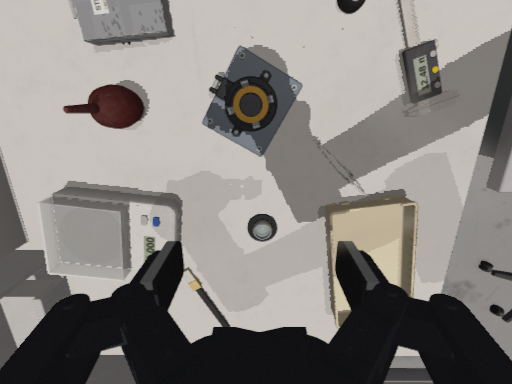

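The wrist view shows the lens at (262,228), the nest head at (251,103) with the plate turned about 30°, and the tweezers at (335,165). I'll fit both the lens and the nest.

```bash
cat >> h.py <<'E'
def circ(X):
    return np.array(cv2.minEnclosingCircle(X[:,:2].astype(np.float32))[0]), cv2.minEnclosingCircle(X[:,:2].astype(np.float32))[1]
E
python3 - <<'E'
from h import *
Z=np.load("w1.npz");P=Z["P"].reshape(-1,3);im=Z["im"].reshape(-1,3)
P0=P[np.isfinite(P[:,0])]
def near(x,y,r):return P0[np.hypot(P0[:,0]-x,P0[:,1]-y)<r]
L=near(530,221,40)
print("bench z",np.median(near(530,221,80)[:,2]))
for lo,hi in((1.8,7),(7,30),(13,30)):
    q=L[(L[:,2]>lo)&(L[:,2]<hi)];print("lens",lo,len(q),np.median(q,0).round(1),circ(q),((q.min(0)+q.max(0))/2).round(1))
N=near(545,18,75);print("nest zhist",np.histogram(N[:,2],np.arange(-2,60,2)))
B=N[np.hypot(N[:,0]-545,N[:,1]-18)<45];q=B[B[:,2]>24];print(len(q),circ(q),q[:,2].max())
# brass by colour
m=np.isfinite(P[:,0]);h=cv2.cvtColor(Z["im"],cv2.COLOR_BGR2HSV).reshape(-1,3)
b=m&(np.hypot(P[:,0]-545,P[:,1]-18)<35)&(h[:,1]>120)&(h[:,2]>70)
q=P[b];print("brass",len(q),np.median(q,0),circ(q),((q.min(0)+q.max(0))/2))
cv2.imwrite("pics/c2.png",cv2.resize(Z["im"][40:165,190:315],None,fx=4.6,fy=4.6,interpolation=cv2.INTER_CUBIC))
c=(Z["K"],Z["Rw"],Z["tw"])
E
```

```text
bench z 0.2745799199806527
lens 1.8 374 [529.2 214.5   4.1] (array([529.66497803, 222.05627441]), 38.57186508178711) [529.2 223.7   4.4]
lens 7 294 [530.1 219.9  14.3] (array([529.73968506, 221.42488098]), 15.829445838928223) [530.2 221.3  12.9]
lens 13 218 [530.1 220.3  14.9] (array([529.80395508, 221.5174408 ]), 15.717286109924316) [530.1 221.3  15.9]
nest zhist (array([1179, 1610,   51,    0,    0,    0,   14,  440, 2536,  503,    5,
         21,   90,  314,   98,   67,  390,  721,  449,  240,  258,   32,
         54,   46,    0,    0,    0,    0,    0,    0]), array([-2,  0,  2,  4,  6,  8, 10, 12, 14, 16, 18, 20, 22, 24, 26, 28, 30,
       32, 34, 36, 38, 40, 42, 44, 46, 48, 50, 52, 54, 56, 58]))
2478 (array([548.29998779,  19.36276627]), 42.71282196044922) 45.88961033857163
brass 599 [545.95938218  24.78249471  33.51997008] (array([546.62609863,  25.3471756 ]), 23.819272994995117) [546.52721944  25.25441092  30.44358208]
```

View pics/c2.png

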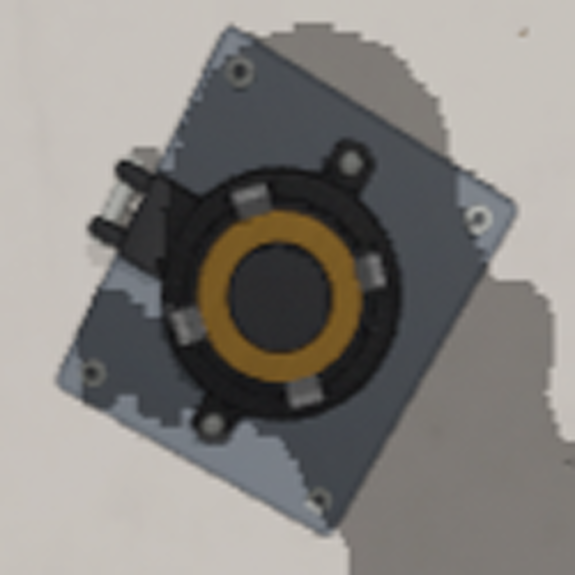

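Plate top is 15, so the nest origin is about 5 and the mouth z about 44; brass at 33.5 agrees. I'll take near looks at the nest and then the lens from the same relative pose.

Emit:
play_rows:
  travel:
    - [0.0244,-0.0024,0.017]
    - [0.0244,-0.0024,0.017]
    - [0.0244,-0.0024,0.017]
    - [0.0244,-0.0024,0.017]
    - [0.0244,-0.0024,0.017]
    - [0,0,0]
    - [0,0,0]
    - [0,0,0]
  rotation:
    - [0,0,0]
    - [0,0,0]
    - [0,0,0]
    - [0,0,0]
    - [0,0,0]
    - [0,0,0]
    - [0,0,0]
    - [0,0,0]
  grip: [1,1,1,1,1,1,1,1]

```text
clock: 1.45
position: [547.5, -22.6, 176.2]
ee_rot: [-0.707, 0.708, -0.0, -0.0]
contact_force: [0.8, 1.0, 0.7]
gripper_width: 85.5
```

```bash
cat >> h.py <<'E'
def ray(u,v,c,z):
    K,Rw,tw=c; d=Rw@np.linalg.solve(K,[u,v,1.0]); return tw+d*(z-tw[2])/d[2]
def ring(im,P,c,zc,x,y,mask):
    cn=max(cv2.findContours(mask.astype(np.uint8),cv2.RETR_EXTERNAL,cv2.CHAIN_APPROX_NONE)[0],key=cv2.contourArea)
    X=np.array([ray(u,v,c,zc)[:2] for u,v in cv2.convexHull(cn)[:,0]+0.0])
    A=np.c_[2*X,np.ones(len(X))];s=np.linalg.lstsq(A,(X**2).sum(1),rcond=None)[0]
    return s[:2],np.sqrt(s[2]+s[:2]@s[:2])
E
python3 - <<'E'
from h import *
im,P,s,c=grab("wrist");cv2.imwrite("pics/w2.png",im);np.savez("w2.npz",im=im,P=P,K=c[0],Rw=c[1],tw=c[2])
h=cv2.cvtColor(im,cv2.COLOR_BGR2HSV);R=np.hypot(P[...,0]-546,P[...,1]-22)
m=(R<32)&(h[...,1]>110)&(h[...,2]>60)&(h[...,0]<30)
print(s["position"].round(1),"brass",ring(im,P,c,33.5,0,0,m),np.nanmedian(P[m],0))
# screw plate z
q=P[(R>42)&(R<55)&(P[...,2]>8)&(P[...,2]<20)];print("plate",np.median(q,0))
q=P[(R>36)&(R<46)&(P[...,2]>30)];
# plate corners
m=(P[...,2]>10)&(P[...,2]<22)&(R<85);X=P[m][:,:2].astype(np.float32);print("rect",cv2.minAreaRect(X))
m=(P[...,2]>31)&(R<80);print("top",np.percentile(P[m&(R<34)][:,2],[50,90,99]))
E
```

```text
[547.5 -22.6 176.2] brass (array([547.00795448,  25.15309841]), np.float64(23.58501961261348)) [547.02504599  25.30645513  33.4918539 ]
plate [535.12541127   5.41505399  14.99549516]
rect ((546.6318359375, 25.197586059570312), (116.27519989013672, 99.49252319335938), 60.57381820678711)
top [34.30580174 39.3982772  44.72918941]
```

View pics/w2.png

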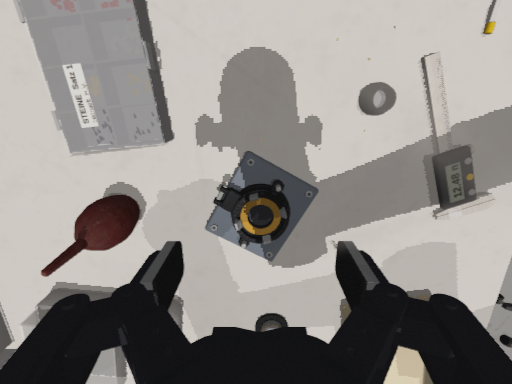

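Nest centre is (547.0, 25.2), plate top 15.0, long side at 60.6°. Its size matches 116 x 100. Now to the lens.

Emit:
play_rows:
  travel:
    - [-0.0348,0.0024,0.0166]
    - [-0.0348,0.0024,0.0166]
    - [-0.0348,0.0024,0.0166]
    - [-0.0348,0.0024,0.0166]
    - [-0.0348,0.0024,0.0166]
    - [-0.0348,0.0024,0.0166]
    - [-0.0348,0.0024,0.0166]
    - [0,0,0]
    - [0,0,0]
    - [0,0,0]
  rotation:
    - [0,0,0]
    - [0,0,0]
    - [0,0,0]
    - [0,0,0]
    - [0,0,0]
    - [0,0,0]
    - [0,0,0]
    - [0,0,0]
    - [0,0,0]
    - [0,0,0]
  grip: [1,1,1,1,1,1,1,1,1,1]

```text
clock: 2.33
position: [530.3, 222.6, 60.7]
ee_rot: [0.708, -0.706, 0.0, -0.001]
contact_force: [-0.8, 0.1, 0.2]
gripper_width: 85.5
```

```bash
cat >> h.py <<'E'
def lens(P,x,y,zlo,r=30):
    m=(np.hypot(P[...,0]-x,P[...,1]-y)<r)&(P[...,2]>zlo)&(P[...,2]<zlo+14)
    q=P[m];return len(q),circ(q),((q.min(0)+q.max(0))/2).round(1),q[:,2].max().round(1)
E
python3 - <<'E'
from h import *
im,P,s,c=grab("wrist");cv2.imwrite("pics/w3.png",im);print(s["position"].round(1),s["joints"].round(2),lens(P,530,221,8),lens(P,530,221,2))
E
```

```text
[530.3 222.6  60.7] [ 0.68  0.48 -0.33  0.   -0.77 -0.68] (1292, (array([529.78704834, 221.57902527]), 15.956806182861328), array([530.2, 221.2,  13.5]), np.float64(19.0)) (2583, (array([531.7331543 , 220.34356689]), 27.549339294433594), array([529.6, 222. ,   9. ]), np.float64(16.0))
```

View pics/w3.png

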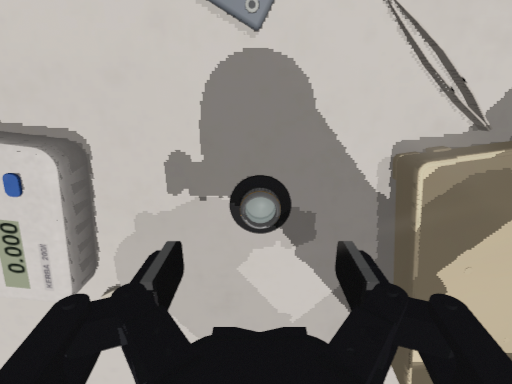

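The lens at (260,207) sits on the centre line between the open fingers, with nothing in the way. Descend and grip.

Emit:
play_rows:
  travel:
    - [0,0,0.02]
    - [0,0,0.015]
    - [0,0,0.01]
    - [0,0,0.007]
    - [0,0,0.003]
    - [0,0,0]
    - [0,0,0]
    - [0,0,0]
    - [0,0,0]
    - [0,0,0]
    - [0,0,0]
    - [0,0,0]
  rotation:
    - [0,0,0]
    - [0,0,0]
    - [0,0,0]
    - [0,0,0]
    - [0,0,0]
    - [0,0,0]
    - [0,0,0]
    - [0,0,0]
    - [0,0,0]
    - [0,0,0]
    - [0,0,0]
    - [0,0,0]
  grip: [1,1,1,1,1,1,0.2,0.2,0.2,0.2,0.2,0.2]

```text
clock: 3.38
position: [530.6, 221.9, 6.0]
ee_rot: [0.707, -0.707, 0.0, -0.001]
contact_force: [-0.8, -0.6, 4.7]
gripper_width: 27.9
```

```bash
python3 - <<'E'
from h import *
im,P,s,c=grab("wrist");print(s["position"].round(1),s["gripper_width"],s["contact_force"].round(1))
i2,P2,s2,c2=grab("side");i3,P3,_,c3=grab("scene")
u,v=proj([530,221,10],c2).astype(int);a=cv2.resize(i2[v-45:v+45,u-50:u+50],(400,360),interpolation=cv2.INTER_CUBIC)
cv2.imwrite("pics/c4.png",np.hstack([cv2.resize(im[150:330,156:356],(400,360),interpolation=cv2.INTER_CUBIC),a]))
E
```

```text
[530.6 221.9   6. ] 27.900005111255897 [-0.8 -0.6  4.7]
```

View pics/c4.png

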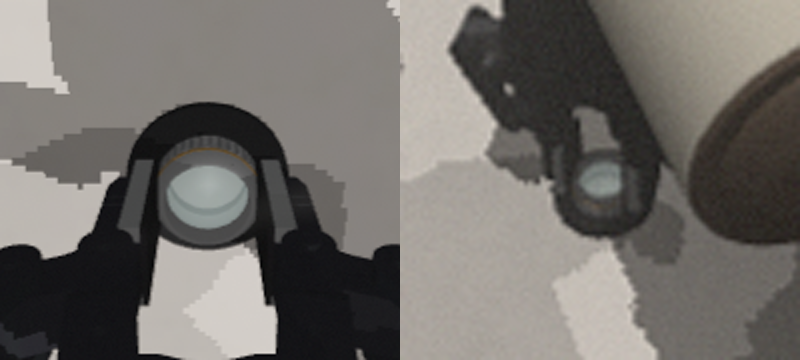

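Pads are on the collar and it looks centred and level, though the width of 27.9 is a bit low. I'll lift it and check the hold.

Emit:
play_rows:
  travel:
    - [0,0,-0.005]
    - [0,0,-0.01]
    - [0,0,-0.02]
    - [0,0,-0.03]
    - [0,0,-0.03]
    - [0,0,0]
    - [0,0,0]
  rotation:
    - [0,0,0]
    - [0,0,0]
    - [0,0,0]
    - [0,0,0]
    - [0,0,0]
    - [0,0,0]
    - [0,0,0]
  grip: [0.2,0.2,0.2,0.2,0.2,0.2,0.2]

```text
clock: 4.12
position: [531.1, 222.4, 102.7]
ee_rot: [0.707, -0.707, 0.0, -0.003]
contact_force: [-0.2, 0.5, -2.0]
gripper_width: 27.8
```

```bash
python3 - <<'E'
from h import *
im,P,s,c=grab("wrist");p=s["position"];print(p.round(1),s["gripper_width"],s["contact_force"].round(1),s["ee_rot"])
R=np.hypot(P[...,0]-p[0],P[...,1]-p[1]+4)
h=cv2.cvtColor(im,cv2.COLOR_BGR2HSV)
rel=P-p
for lo in (8,5): 
  m=(R<40)&(rel[...,2]>-10)&(rel[...,2]<20);
g=m&(abs(rel[...,0])<13)&(abs(rel[...,1])<20)&(rel[...,2]>3)
q=rel[g];print(len(q),q.min(0),q.max(0),np.percentile(q[:,2],[5,25,50,75,95]))
# glass pixels (bluish bright): plane fit
i2,P2,s2,c2=grab("side")
u,v=proj(p,c2).astype(int);a=cv2.resize(i2[v-45:v+45,u-50:u+50],(400,360),interpolation=cv2.INTER_CUBIC)
cv2.imwrite("pics/c5.png",np.hstack([cv2.resize(im[150:330,156:356],(400,360),interpolation=cv2.INTER_CUBIC),a]))
np.savez("w5.npz",im=im,P=P,K=c[0],Rw=c[1],tw=c[2],p=p)
E
```

```text
[531.1 222.4 102.7] 27.793446588986928 [-0.2  0.5 -2. ] [ 7.07108293e-01 -7.07100373e-01  2.57366588e-04 -2.61895964e-03]
2036 [-12.9828691  -16.24202123   3.0120674 ] [12.94162791 15.53611569 12.54115957] [ 5.17651014  7.08251967  8.27589361  9.56800805 11.29142204]
```

View pics/c5.png

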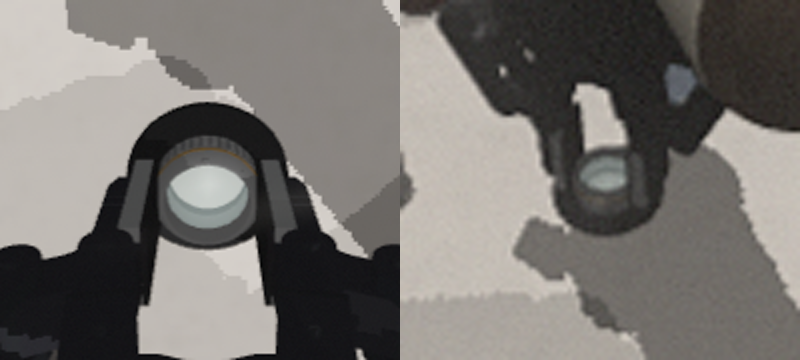

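The lens is held rigidly and level; its centre matches the TCP within 0.4 mm. Now carry it over the head, turning 60.6° so the jaws line up with the nest's y axis and stay between the snap fingers.

Emit:
play_rows:
  travel:
    - [0.0281,-0.0023,0.0035]
    - [0.0281,-0.0023,0.0035]
    - [0.0281,-0.0023,0.0035]
    - [0.0281,-0.0023,0.0035]
    - [0.0281,-0.0023,0.0035]
    - [0.0281,-0.0023,0.0035]
    - [0.0281,-0.0023,0.0035]
    - [0,0,0]
    - [0,0,0]
    - [0,0,0]
    - [0,0,0]
    - [0,0,0]
  rotation:
    - [0,0,0]
    - [0,0,0]
    - [0,0,0]
    - [0,0,0]
    - [0,0,0]
    - [0,0,0]
    - [0,0,0]
    - [0,0,-0.1175]
    - [0,0,-0.1175]
    - [0,0,-0.1175]
    - [0,0,-0.1175]
    - [0,0,-0.1175]
  grip: [0.2,0.2,0.2,0.2,0.2,0.2,0.2,0.2,0.2,0.2,0.2,0.2]

```text
clock: 5.22
position: [545.2, 24.4, 74.0]
ee_rot: [0.883, -0.47, -0.001, 0.001]
contact_force: [-0.0, -0.0, -0.5]
gripper_width: 27.8
```

Emit:
play_rows:
  travel:
    - [0,0,0]
    - [0,0,0]
    - [0,0,0]
    - [0,0,0]
    - [0,0,0]
    - [0,0,0]
    - [0,0,0]
  rotation:
    - [0,0,-0.1175]
    - [0,0,-0.1175]
    - [0,0,-0.1175]
    - [0,0,-0.1175]
    - [0,0,0]
    - [0,0,0]
    - [0,0,0]
  grip: [0.2,0.2,0.2,0.2,0.2,0.2,0.2]

```text
clock: 5.8
position: [545.8, 24.8, 74.9]
ee_rot: [0.967, -0.255, -0.001, 0.0]
contact_force: [-0.7, 0.5, -0.7]
gripper_width: 27.9
```

```bash
python3 - <<'E'
from h import *
def rd():
    s=arm.read_state();R=Ro.from_quat(s["ee_rot"]).as_matrix();p=s["position"]
    print(p.round(2),"jaw deg",np.degrees(np.arctan2(R[1,1],R[0,1])).round(1),"zax",R[:,2].round(4),"F",s["contact_force"].round(1),s["gripper_width"].round(1))
    print("tool shift to (547,25.4):",(R.T@(np.array([547,25.4,p[2]])-p)).round(1));return R,p
R,p=rd()
im,P,s,c=grab("wrist");R,p=rd()
q=(P-p)@R;g=(abs(q[...,1])<13)&(abs(q[...,0])<22)&(q[...,2]<-4)&(q[...,2]>-16);g=q[g];print("lens in tool",(g.min(0)+g.max(0))/2,g.min(0),g.max(0))
h=cv2.cvtColor(im,cv2.COLOR_BGR2HSV)
E
```

```text
Traceback (most recent call last):
AttributeError: 'float' object has no attribute 'round'
```

```bash
cat >> h.py <<'E'
def rd(t=(547,25.4)):
    s=arm.read_state();R=Ro.from_quat(s["ee_rot"]).as_matrix();p=s["position"]
    print(p.round(2),"jaw deg",round(float(np.degrees(np.arctan2(R[1,1],R[0,1]))),1),"zax",R[:,2].round(4),"F",s["contact_force"].round(1),round(float(s["gripper_width"]),1),"t",s["clock"])
    print("tool shift:",(R.T@(np.array([*t,p[2]])-p)).round(1));return R,p
E
python3 - <<'E'
from h import *
ps=[]
for i in range(3):
    im,P,s,c=grab("wrist");R,p=rd();ps.append(p)
q=(P-p)@R;g=(abs(q[...,1])<13)&(abs(q[...,0])<22)&(q[...,2]<-4)&(q[...,2]>-16);g=q[g];print("lens in tool",(g.min(0)+g.max(0))/2,g.min(0),g.max(0))
cv2.imwrite("pics/w6.png",im)
E
```

```text
[545.93  24.81  75.06] jaw deg -119.5 zax [-1.2e-03 -4.0e-04 -1.0e+00] F [ 0.5  0.2 -0.4] 28.0 t 5.85
tool shift: [ 0.6 -1.  -0. ]
[546.04  24.86  75.22] jaw deg -119.5 zax [-8.e-04 -2.e-04 -1.e+00] F [-0.3 -0.6 -0. ] 27.8 t 5.9
tool shift: [ 0.6 -0.9 -0. ]
[546.15  24.89  75.37] jaw deg -119.5 zax [-5.e-04 -1.e-04 -1.e+00] F [ 0.2  0.4 -0.9] 27.8 t 5.95
tool shift: [ 0.5 -0.9 -0. ]
lens in tool [ 1.09400848e+00  3.58598578e-03 -8.14128667e+00] [-14.62858365 -12.98369275 -12.26446336] [16.81660061 12.99086472 -4.01810999]
```

Emit:
play_rows:
  travel:
    - [0,-0.0008,0.008]
    - [0,0,0.008]
    - [0,0,0.006]
    - [0,0,0.004]
    - [0,0,0]
    - [0,0,0]
    - [0,0,0]
    - [0,0,0]
  rotation:
    - [0,0,0]
    - [0,0,0]
    - [0,0,0]
    - [0,0,0]
    - [0,0,0]
    - [0,0,0]
    - [0,0,0]
    - [0,0,0]
  grip: [0.2,0.2,0.2,0.2,0.2,0.2,0.2,0.2]

```text
clock: 6.62
position: [547.0, 25.7, 49.9]
ee_rot: [0.967, -0.254, 0.0, -0.0]
contact_force: [0.6, -0.5, -0.0]
gripper_width: 27.9
```

```bash
python3 - <<'E'
from h import *
R,p=rd()
im,P,s,c=grab("wrist")
i2,P2,s2,c2=grab("side")
u,v=proj([547,25,45],c2).astype(int);a=cv2.resize(i2[v-36:v+36,u-40:u+40],(400,360),interpolation=cv2.INTER_CUBIC)
cv2.imwrite("pics/c7.png",np.hstack([cv2.resize(im[130:310,156:356],(400,360),interpolation=cv2.INTER_CUBIC),a]))
E
```

```text
[546.97  25.72  49.92] jaw deg -119.4 zax [ 7.e-04  2.e-04 -1.e+00] F [ 0.6 -0.5 -0. ] 27.9 t 6.6167
tool shift: [ 0.2  0.3 -0. ]
```

View pics/c7.png

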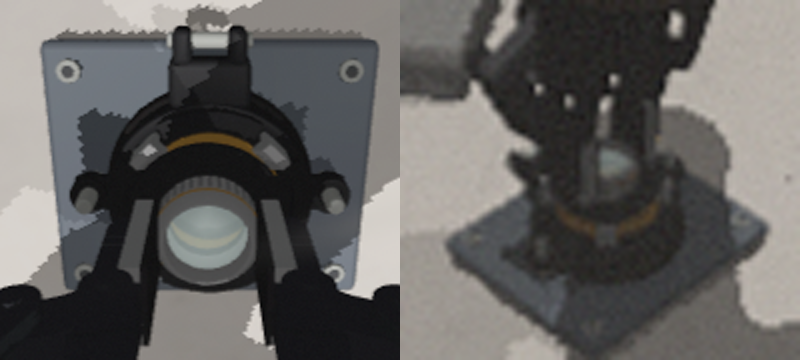

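Well centred, with the jaws clear of the fingers. That makes 10 pictures viewed, so from here I rely on numbers. Ease down.

Emit:
play_rows:
  travel:
    - [0,0,0.001]
    - [0,0,0.001]
    - [0,0,0.0005]
    - [0,0,0]
    - [0,0,0]
    - [0,0,0]
  rotation:
    - [0,0,0]
    - [0,0,0]
    - [0,0,0]
    - [0,0,0]
    - [0,0,0]
    - [0,0,0]
  grip: [0.2,0.2,0.2,0.2,0.2,0.2]

```text
clock: 7.22
position: [546.7, 25.6, 47.1]
ee_rot: [0.967, -0.254, -0.0, 0.0]
contact_force: [-0.3, 0.6, -0.1]
gripper_width: 27.9
```

Emit:
play_rows:
  travel:
    - [0,0,0.0007]
    - [0,0,0]
    - [0,0,0]
  rotation:
    - [0,0,0]
    - [0,0,0]
    - [0,0,0]
  grip: [0.2,0.2,0.2]

```text
clock: 7.47
position: [546.6, 25.5, 46.4]
ee_rot: [0.967, -0.254, -0.0, 0.0]
contact_force: [-0.4, -0.3, -0.4]
gripper_width: 27.7
```

Emit:
play_rows:
  travel:
    - [0,0,0.0006]
    - [0,0,0]
    - [0,0,0]
  rotation:
    - [0,0,0]
    - [0,0,0]
    - [0,0,0]
  grip: [0.2,0.2,0.2]

```text
clock: 7.72
position: [546.6, 25.5, 45.8]
ee_rot: [0.967, -0.254, -0.0, 0.0]
contact_force: [-1.6, -1.0, -0.9]
gripper_width: 27.9
```

Emit:
play_rows:
  travel:
    - [0,0,0.0004]
    - [0,0,0]
    - [0,0,0]
  rotation:
    - [0,0,0]
    - [0,0,0]
    - [0,0,0]
  grip: [0.2,0.2,0.2]

```text
clock: 7.97
position: [546.7, 25.6, 45.5]
ee_rot: [0.967, -0.254, -0.0, 0.0]
contact_force: [0.2, -1.4, 1.4]
gripper_width: 27.8
```

Light contact at the expected height. Release and rise.

Emit:
play_rows:
  travel:
    - [0,0,0]
    - [0,0,0]
    - [0,0,0]
    - [0,0,0]
    - [0,0,0]
    - [0,0,-0.01]
    - [0,0,-0.02]
    - [0,0,-0.03]
    - [0,0,-0.03]
    - [0,0,-0.02]
    - [0,0,0]
    - [0,0,0]
  rotation:
    - [0,0,0]
    - [0,0,0]
    - [0,0,0]
    - [0,0,0]
    - [0,0,0]
    - [0,0,0]
    - [0,0,0]
    - [0,0,0]
    - [0,0,0]
    - [0,0,0]
    - [0,0,0]
    - [0,0,0]
  grip: [0.45,0.6,0.7,0.7,0.7,0.7,0.7,0.8,1,1,1,1]

```text
clock: 8.97
position: [547.4, 25.9, 157.5]
ee_rot: [0.967, -0.254, 0.002, -0.001]
contact_force: [-0.1, -0.3, -0.4]
gripper_width: 85.2
```

```bash
python3 - <<'E'
from h import *
R,p=rd()
im,P,s,c=grab("wrist");cv2.imwrite("pics/w8.png",im)
Rr=np.hypot(P[...,0]-547,P[...,1]-25.4)
m=(Rr<16.5)&(P[...,2]>48);q=P[m];print("collar/glass",len(q),circ(q),(q.min(0)+q.max(0))/2,q[:,2].max())
# flange plane: 17<r<24
m=(Rr>17.5)&(Rr<23.5)&(P[...,2]>38)&(P[...,2]<50);q=P[m];A=np.c_[q[:,:2]-[547,25.4],np.ones(len(q))];w=np.linalg.lstsq(A,q[:,2],rcond=None)[0];r=q[:,2]-A@w
k=abs(r)<1.5;w=np.linalg.lstsq(A[k],q[k,2],rcond=None)[0];print("flange z,slopes deg",w[2],np.degrees(w[:2]),len(q),k.sum())
# pusher in scene, side
for n,cc in (("scene",0),("side",0)):
    i2,P2,_,c2=grab(n)
    d=np.hypot(P2[...,0]-510,P2[...,1]+265)<35
    q=P2[d&(P2[...,2]>30)];print(n,circ(q),(q.min(0)+q.max(0))/2,q.max(0),np.median(q,0))
    if n=="side":
        u,v=proj([547,25,45],c2).astype(int);a=cv2.resize(i2[v-36:v+36,u-40:u+40],(400,360),interpolation=cv2.INTER_CUBIC)
cv2.imwrite("pics/c8.png",np.hstack([cv2.resize(im[100:280,156:356],(400,360),interpolation=cv2.INTER_CUBIC),a]))
E
```

```text
[547.37  25.93 157.53] jaw deg -119.4 zax [ 0.004   0.0016 -1.    ] F [-0.1 -0.3 -0.4] 85.2 t 8.9667
tool shift: [-0.1  0.6 -0. ]
collar/glass 5367 (array([547.152771  ,  25.31060982]), 16.38396453857422) [547.1816358   24.77371251 149.68107402] 251.22033886014825
flange z,slopes deg 44.254042585903534 [0.64883487 0.7581465 ] 655 641
scene (array([ 511.5703125 , -266.59854126]), 12.987360954284668) [ 510.90590067 -266.9586631    61.88697148] [ 523.21452    -255.9338055    93.67157846] [ 506.62551774 -272.3771481    65.7748789 ]
side (array([ 511.98120117, -260.20724487]), 12.465219497680664) [ 512.01944753 -258.65606267   61.39260003] [ 524.39061791 -248.98712903   92.34973681] [ 511.38831879 -254.5518032    63.80209085]
```

The flange top is level (slopes under 0.8°) at z 44.25, so the underside is about 40.2, as expected. Now the pusher at about (511.5,-264).

Emit:
play_rows:
  travel:
    - [0.0123,0.03,-0.0047]
    - [0.0123,0.03,-0.0047]
    - [0.0123,0.03,-0.0047]
    - [0.0123,0.03,-0.0047]
    - [0.0123,0.03,-0.0047]
    - [0.0123,0.03,-0.0047]
    - [0.0123,0.03,-0.0047]
    - [0.0123,0.03,-0.0047]
    - [0.0123,0.03,-0.0047]
    - [0,0,0]
    - [0,0,0]
    - [0,0,0]
  rotation:
    - [0,0,0]
    - [0,0,0]
    - [0,0,0]
    - [0,0,0]
    - [0,0,0]
    - [0,0,0]
    - [0,0,0]
    - [0,0,0]
    - [0,0,0]
    - [0,0,0]
    - [0,0,0]
    - [0,0,0]
  grip: [1,1,1,1,1,1,1,1,1,1,1,1]

```text
clock: 10.12
position: [509.8, -263.8, 196.4]
ee_rot: [0.967, -0.254, -0.001, -0.0]
contact_force: [0.1, -0.2, -0.3]
gripper_width: 85.3
```

```bash
python3 - <<'E'
from h import *
im,P,s,c=grab("wrist");cv2.imwrite("pics/w9.png",im)
np.savez("w9.npz",im=im,P=P,p=s["position"],K=c[0],Rw=c[1],tw=c[2])
h=cv2.cvtColor(im,cv2.COLOR_BGR2HSV)
d=np.hypot(P[...,0]-511.5,P[...,1]+264)<40
b=d&(h[...,0]>100)&(h[...,0]<135)&(h[...,1]>90)
t=b&(P[...,2]>86);print("top",t.sum(),np.nanmedian(P[t],0),circ(P[t]),(P[t].min(0)+P[t].max(0))/2)
k=b&(P[...,2]>30)&(P[...,2]<84);print("side",k.sum(),(P[k].min(0)+P[k].max(0))/2, P[k].min(0),P[k].max(0))
w=d&(P[...,2]>3)&(P[...,2]<28);print("cup",w.sum(),circ(P[w]))
X=np.nanmedian(P[t],0)[:2];rd(X)
E
```

```text
top 321 [ 512.46284051 -264.1243487    89.43766012] (array([ 511.55895996, -263.62103271]), 10.531452178955078) [ 511.774101   -263.58097068   89.19430954]
side 282 [ 515.01736404 -263.87748633   56.93037365] [ 506.60688458 -276.0725365    30.00068116] [ 523.42784351 -251.68243616   83.86006615]
cup 476 (array([ 510.9397583, -263.552948 ]), 20.99678611755371)
[ 510.08 -263.33  196.64] jaw deg -119.4 zax [-2.1e-03  8.0e-04 -1.0e+00] F [-1.1  0.3 -0.2] 85.5 t 10.1667
tool shift: [ 2.5 -0.5 -0. ]
```

View pics/w9.png

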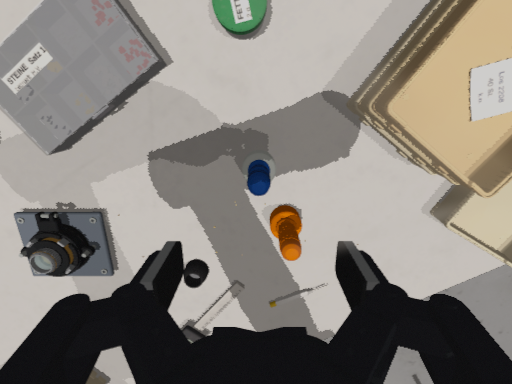

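The blue pusher top is at (258,178) and the orange decoy at (288,230), clear of the jaw path. Pusher axis is (511.4,-263.6). Grip the handle.

Emit:
play_rows:
  travel:
    - [0.0008,-0.0003,0.03]
    - [0,0,0.03]
    - [0,0,0.03]
    - [0,0,0.03]
    - [0,0,0.02]
    - [0,0,0.01]
    - [0,0,0.005]
    - [0,0,0]
    - [0,0,0]
    - [0,0,0]
    - [0,0,0]
  rotation:
    - [0,0,0]
    - [0,0,0]
    - [0,0,0]
    - [0,0,0]
    - [0,0,0]
    - [0,0,0]
    - [0,0,0]
    - [0,0,0]
    - [0,0,0]
    - [0,0,0]
    - [0,0,0]
  grip: [1,1,1,1,1,1,1,1,1,1,1]

```text
clock: 11.08
position: [512.3, -264.2, 44.2]
ee_rot: [0.967, -0.254, 0.001, -0.0]
contact_force: [-0.2, 0.5, -0.2]
gripper_width: 85.4
```

Emit:
play_rows:
  travel:
    - [0,0,0]
    - [0,0,0]
    - [0,0,0]
    - [0,0,0]
    - [0,0,0]
    - [0,0,0]
    - [0,0,0]
    - [0,0,0]
  rotation:
    - [0,0,0]
    - [0,0,0]
    - [0,0,0]
    - [0,0,0]
    - [0,0,0]
    - [0,0,0]
    - [0,0,0]
    - [0,0,0]
  grip: [0.5,0.1,0.1,0.1,0.1,0.1,0.1,0.1]

```text
clock: 11.75
position: [511.6, -264.2, 42.9]
ee_rot: [0.967, -0.254, 0.0, 0.0]
contact_force: [-0.6, 0.2, 2.0]
gripper_width: 22.5
```

```bash
python3 - <<'E'
from h import *
rd((511.4,-263.6))
E
```

```text
[ 511.57 -264.15   42.93] jaw deg -119.4 zax [ 4.e-04 -2.e-04 -1.e+00] F [-0.6  0.2  2. ] 22.5 t 11.75
tool shift: [-0.4 -0.4 -0. ]
```

Emit:
play_rows:
  travel:
    - [0,0,-0.005]
    - [0,0,-0.015]
    - [0,0,-0.03]
    - [0,0,-0.03]
    - [0,0,0]
    - [0,0,0]
    - [0,0,0]
  rotation:
    - [0,0,0]
    - [0,0,0]
    - [0,0,0]
    - [0,0,0]
    - [0,0,0]
    - [0,0,0]
    - [0,0,0]
  grip: [0.1,0.1,0.1,0.1,0.1,0.1,0.1]

```text
clock: 12.33
position: [510.4, -263.7, 122.0]
ee_rot: [0.967, -0.254, -0.001, -0.0]
contact_force: [0.2, 0.5, -1.8]
gripper_width: 22.7
```

Emit:
play_rows:
  travel:
    - [-0.0111,-0.027,0]
    - [-0.0111,-0.027,0]
    - [-0.0111,-0.027,0]
    - [-0.0111,-0.027,0]
    - [-0.0111,-0.027,0]
    - [-0.0111,-0.027,0]
    - [-0.0111,-0.027,0]
    - [-0.0111,-0.027,0]
    - [-0.0111,-0.027,0]
    - [-0.0111,-0.027,0]
    - [0,0,0]
    - [0,0,0]
  rotation:
    - [0,0,0]
    - [0,0,0]
    - [0,0,0]
    - [0,0,0]
    - [0,0,0]
    - [0,0,0]
    - [0,0,0]
    - [0,0,0]
    - [0,0,0]
    - [0,0,0]
    - [0,0,0]
    - [0,0,0]
  grip: [0.1,0.1,0.1,0.1,0.1,0.1,0.1,0.1,0.1,0.1,0.1,0.1]

```text
clock: 13.33
position: [546.2, 26.7, 120.9]
ee_rot: [0.968, -0.253, -0.002, 0.001]
contact_force: [-0.5, -0.5, -1.2]
gripper_width: 22.5
```

Emit:
play_rows:
  travel:
    - [0,0,0]
    - [0,0,0]
    - [0,0,0]
    - [0,0,0]
  rotation:
    - [0,0,0]
    - [0,0,0]
    - [0,0,0]
    - [0,0,0]
  grip: [0.1,0.1,0.1,0.1]

```text
clock: 13.67
position: [547.0, 24.7, 122.5]
ee_rot: [0.967, -0.255, -0.0, 0.0]
contact_force: [-0.9, 0.1, -0.8]
gripper_width: 22.8
```

```bash
python3 - <<'E'
from h import *
R,p=rd((547.5,25.1))
for n in("side","scene","wrist"):
    im,P,s,c=grab(n);h=cv2.cvtColor(im,cv2.COLOR_BGR2HSV)
    d=np.hypot(P[...,0]-547,P[...,1]-25)<32
    k=d&(h[...,1]<70)&(h[...,2]>60)&(P[...,2]>p[2]-45)&(P[...,2]<p[2]-18)
    b=d&(h[...,0]>100)&(h[...,0]<135)&(h[...,1]>90)&(P[...,2]>p[2]-18)
    for nm,m in(("cup",k),("handle",b)):
        q=P[m]; 
        if len(q)>20: print(n,nm,len(q),circ(q),q.min(0).round(1),q.max(0).round(1))
E
```

```text
[546.99  24.66 122.5 ] jaw deg -119.5 zax [-6.e-04 -2.e-04 -1.e+00] F [-0.9  0.1 -0.8] 22.8 t 13.6667
tool shift: [ 0.2 -0.6 -0. ]
side cup 216 (array([547.13342285,  27.4081955 ]), 21.619155883789062) [526.7   8.1  80. ] [568.7  48.  104.5]
side handle 43 (array([543.6237793 ,  29.77016449]), 10.84815788269043) [534.5  22.4 105. ] [552.1  37.4 170.3]
scene cup 133 (array([545.21063232,  21.14847946]), 21.07815933227539) [526.3   0.9  81.7] [563.1  38.9 104.5]
wrist cup 1319 (array([547.53240967,  25.07671738]), 20.731569290161133) [536.1   4.6  80.5] [568.   43.7 104.5]
wrist handle 4020 (array([548.52612305,  24.60499954]), 14.475549697875977) [535.6  10.3 104.7] [561.8  38.9 171.7]
```

The cup axis by the wrist camera is (547.5,25.1), against the lens at (547.2,25.3). Lower over the collar; I expect flange contact at TCP z about 87.

Emit:
play_rows:
  travel:
    - [0,0,0.008]
    - [0,0,0.006]
    - [0,0,0.004]
    - [0,0,0.004]
    - [0,0,0.004]
    - [0,0,0.004]
    - [0,0,0]
    - [0,0,0]
    - [0,0,0]
  rotation:
    - [0,0,0]
    - [0,0,0]
    - [0,0,0]
    - [0,0,0]
    - [0,0,0]
    - [0,0,0]
    - [0,0,0]
    - [0,0,0]
    - [0,0,0]
  grip: [0.1,0.1,0.1,0.1,0.1,0.1,0.1,0.1,0.1]

```text
clock: 14.57
position: [547.5, 25.7, 92.9]
ee_rot: [0.967, -0.254, 0.0, -0.0]
contact_force: [0.1, 0.7, -0.4]
gripper_width: 22.9
```

Emit:
play_rows:
  travel:
    - [0,0,0.0015]
    - [0,0,0.0015]
    - [0,0,0.001]
    - [0,0,0]
    - [0,0,0]
  rotation:
    - [0,0,0]
    - [0,0,0]
    - [0,0,0]
    - [0,0,0]
    - [0,0,0]
  grip: [0.1,0.1,0.1,0.1,0.1]

```text
clock: 14.98
position: [547.2, 25.6, 88.7]
ee_rot: [0.967, -0.254, -0.0, 0.0]
contact_force: [-0.4, -0.2, -2.4]
gripper_width: 22.7
```

Emit:
play_rows:
  travel:
    - [0,0,0.0005]
    - [0,0,0.0005]
    - [0,0,0.0005]
    - [0,0,0]
    - [0,0,0]
  rotation:
    - [0,0,0]
    - [0,0,0]
    - [0,0,0]
    - [0,0,0]
    - [0,0,0]
  grip: [0.1,0.1,0.1,0.1,0.1]

```text
clock: 15.4
position: [547.3, 25.6, 87.2]
ee_rot: [0.967, -0.254, -0.0, 0.0]
contact_force: [0.3, -0.2, -0.9]
gripper_width: 22.9
```

Emit:
play_rows:
  travel:
    - [0,0,0.0005]
    - [0,0,0.0005]
    - [0,0,0]
    - [0,0,0]
  rotation:
    - [0,0,0]
    - [0,0,0]
    - [0,0,0]
    - [0,0,0]
  grip: [0.1,0.1,0.1,0.1]

```text
clock: 15.73
position: [547.3, 25.6, 86.3]
ee_rot: [0.967, -0.254, 0.0, -0.0]
contact_force: [-1.0, 0.2, -0.3]
gripper_width: 22.6
```

Emit:
play_rows:
  travel:
    - [0,0,0.0005]
    - [0,0,0.0005]
    - [0,0,0]
    - [0,0,0]
  rotation:
    - [0,0,0]
    - [0,0,0]
    - [0,0,0]
    - [0,0,0]
  grip: [0.1,0.1,0.1,0.1]

```text
clock: 16.07
position: [547.5, 25.7, 85.5]
ee_rot: [0.967, -0.254, 0.0, -0.0]
contact_force: [-0.2, -0.3, 2.2]
gripper_width: 22.8
```

Emit:
play_rows:
  travel:
    - [0,0,0.0005]
    - [0,0,0.0005]
    - [0,0,0]
    - [0,0,0]
  rotation:
    - [0,0,0]
    - [0,0,0]
    - [0,0,0]
    - [0,0,0]
  grip: [0.1,0.1,0.1,0.1]

```text
clock: 16.4
position: [547.6, 25.7, 84.6]
ee_rot: [0.967, -0.254, 0.0, -0.0]
contact_force: [-0.9, -0.1, 3.6]
gripper_width: 22.9
```

Emit:
play_rows:
  travel:
    - [0,0,0.0005]
    - [0,0,0.0005]
    - [0,0,0]
    - [0,0,0]
  rotation:
    - [0,0,0]
    - [0,0,0]
    - [0,0,0]
    - [0,0,0]
  grip: [0.1,0.1,0.1,0.1]

```text
clock: 16.73
position: [547.7, 25.7, 83.7]
ee_rot: [0.967, -0.254, 0.001, -0.0]
contact_force: [-0.4, -0.8, 5.2]
gripper_width: 22.6
```

Emit:
play_rows:
  travel:
    - [0,0,0.0005]
    - [0,0,0.0005]
    - [0,0,0]
    - [0,0,0]
  rotation:
    - [0,0,0]
    - [0,0,0]
    - [0,0,0]
    - [0,0,0]
  grip: [0.1,0.1,0.1,0.1]

```text
clock: 17.07
position: [546.4, 25.5, 81.2]
ee_rot: [0.967, -0.254, -0.001, 0.0]
contact_force: [0.4, -0.1, -2.6]
gripper_width: 22.4
```

That was the first drop (fingers spread). Go on to the real snap.

Emit:
play_rows:
  travel:
    - [0,0,0.0005]
    - [0,0,0.0005]
    - [0,0,0]
    - [0,0,0]
  rotation:
    - [0,0,0]
    - [0,0,0]
    - [0,0,0]
    - [0,0,0]
  grip: [0.1,0.1,0.1,0.1]

```text
clock: 17.4
position: [547.2, 25.6, 81.0]
ee_rot: [0.967, -0.254, -0.0, 0.0]
contact_force: [-0.2, -0.1, -1.7]
gripper_width: 22.8
```

Emit:
play_rows:
  travel:
    - [0,0,0.0005]
    - [0,0,0.0005]
    - [0,0,0]
    - [0,0,0]
  rotation:
    - [0,0,0]
    - [0,0,0]
    - [0,0,0]
    - [0,0,0]
  grip: [0.1,0.1,0.1,0.1]

```text
clock: 17.73
position: [547.3, 25.6, 80.3]
ee_rot: [0.967, -0.254, 0.0, -0.0]
contact_force: [-0.1, 0.6, -1.9]
gripper_width: 22.2
```

Emit:
play_rows:
  travel:
    - [0,0,0.0005]
    - [0,0,0]
    - [0,0,0]
  rotation:
    - [0,0,0]
    - [0,0,0]
    - [0,0,0]
  grip: [0.1,0.1,0.1]

```text
clock: 17.98
position: [547.3, 25.6, 80.0]
ee_rot: [0.967, -0.254, 0.0, -0.0]
contact_force: [-0.9, -0.2, 1.7]
gripper_width: 22.3
```

Emit:
play_rows:
  travel:
    - [0,0,0.0005]
    - [0,0,0]
    - [0,0,0]
  rotation:
    - [0,0,0]
    - [0,0,0]
    - [0,0,0]
  grip: [0.1,0.1,0.1]

```text
clock: 18.23
position: [547.4, 25.6, 79.5]
ee_rot: [0.967, -0.254, 0.0, -0.0]
contact_force: [-0.1, -0.1, 2.4]
gripper_width: 22.6
```

Emit:
play_rows:
  travel:
    - [0,0,0.0005]
    - [0,0,0]
    - [0,0,0]
  rotation:
    - [0,0,0]
    - [0,0,0]
    - [0,0,0]
  grip: [0.1,0.1,0.1]

```text
clock: 18.48
position: [547.5, 25.7, 78.8]
ee_rot: [0.967, -0.254, 0.0, -0.0]
contact_force: [-0.5, -0.3, 2.2]
gripper_width: 23.1
```

Emit:
play_rows:
  travel:
    - [0,0,0.0005]
    - [0,0,0]
    - [0,0,0]
  rotation:
    - [0,0,0]
    - [0,0,0]
    - [0,0,0]
  grip: [0.1,0.1,0.1]

```text
clock: 18.73
position: [547.5, 25.7, 78.7]
ee_rot: [0.967, -0.254, 0.0, -0.0]
contact_force: [-1.3, -0.8, 5.1]
gripper_width: 22.6
```

Emit:
play_rows:
  travel:
    - [0,0,0.0005]
    - [0,0,0]
    - [0,0,0]
  rotation:
    - [0,0,0]
    - [0,0,0]
    - [0,0,0]
  grip: [0.1,0.1,0.1]

```text
clock: 18.98
position: [547.5, 25.7, 78.4]
ee_rot: [0.967, -0.254, 0.0, -0.0]
contact_force: [-0.9, -0.6, 6.1]
gripper_width: 22.7
```

Emit:
play_rows:
  travel:
    - [0,0,0.0005]
    - [0,0,0]
    - [0,0,0]
  rotation:
    - [0,0,0]
    - [0,0,0]
    - [0,0,0]
  grip: [0.1,0.1,0.1]

```text
clock: 19.23
position: [547.5, 25.7, 78.1]
ee_rot: [0.967, -0.254, 0.0, -0.0]
contact_force: [-2.0, 0.2, 7.9]
gripper_width: 22.7
```

Emit:
play_rows:
  travel:
    - [0,0,0.0005]
    - [0,0,0]
    - [0,0,0]
  rotation:
    - [0,0,0]
    - [0,0,0]
    - [0,0,0]
  grip: [0.1,0.1,0.1]

```text
clock: 19.48
position: [547.6, 25.7, 77.8]
ee_rot: [0.967, -0.254, 0.0, -0.0]
contact_force: [-2.2, 0.2, 8.1]
gripper_width: 22.6
```

Emit:
play_rows:
  travel:
    - [0,0,0.0005]
    - [0,0,0]
    - [0,0,0]
  rotation:
    - [0,0,0]
    - [0,0,0]
    - [0,0,0]
  grip: [0.1,0.1,0.1]

```text
clock: 19.73
position: [547.6, 25.6, 77.6]
ee_rot: [0.967, -0.254, 0.001, -0.0]
contact_force: [-2.2, -0.2, 9.6]
gripper_width: 22.8
```

Emit:
play_rows:
  travel:
    - [0,0,0.0005]
    - [0,0,0]
    - [0,0,0]
  rotation:
    - [0,0,0]
    - [0,0,0]
    - [0,0,0]
  grip: [0.1,0.1,0.1]

```text
clock: 19.98
position: [547.6, 25.7, 77.5]
ee_rot: [0.967, -0.253, 0.001, 0.0]
contact_force: [-2.6, -0.4, 11.9]
gripper_width: 22.8
```

Emit:
play_rows:
  travel:
    - [0,0,0.0005]
    - [0,0,0]
    - [0,0,0]
  rotation:
    - [0,0,0]
    - [0,0,0]
    - [0,0,0]
  grip: [0.1,0.1,0.1]

```text
clock: 20.23
position: [547.7, 25.7, 77.4]
ee_rot: [0.967, -0.253, 0.001, 0.0]
contact_force: [-4.5, -0.2, 13.4]
gripper_width: 22.5
```

Force is about 14.7 N on the lens (13.4 plus the pusher's weight). Stiffness has risen to the cushion's alone, so the ring has bottomed, which puts the flange past home. Hold there.

Emit:
play_rows:
  travel:
    - [0,0,0.0002]
    - [0,0,0]
    - [0,0,0]
    - [0,0,0]
  rotation:
    - [0,0,0]
    - [0,0,0]
    - [0,0,0]
    - [0,0,0]
  grip: [0.1,0.1,0.1,0.1]

```text
clock: 20.57
position: [547.7, 25.7, 77.3]
ee_rot: [0.967, -0.253, 0.001, 0.0]
contact_force: [-4.3, 0.0, 15.3]
gripper_width: 22.7
```

Emit:
play_rows:
  travel:
    - [0,0,0]
    - [0,0,0]
    - [0,0,0]
    - [0,0,0]
  rotation:
    - [0,0,0]
    - [0,0,0]
    - [0,0,0]
    - [0,0,0]
  grip: [0.1,0.1,0.1,0.1]

```text
clock: 20.9
position: [547.7, 25.7, 77.3]
ee_rot: [0.967, -0.253, 0.001, 0.0]
contact_force: [-3.8, -0.3, 14.4]
gripper_width: 22.3
```

Emit:
play_rows:
  travel:
    - [0,0,0]
    - [0,0,0]
    - [0,0,0]
    - [0,0,0]
    - [0,0,0]
    - [0,0,0]
    - [0,0,0]
    - [0,0,0]
  rotation:
    - [0,0,0]
    - [0,0,0]
    - [0,0,0]
    - [0,0,0]
    - [0,0,0]
    - [0,0,0]
    - [0,0,0]
    - [0,0,0]
  grip: [0.1,0.1,0.1,0.1,0.1,0.1,0.1,0.1]

```text
clock: 21.57
position: [547.7, 25.7, 77.3]
ee_rot: [0.967, -0.253, 0.001, 0.0]
contact_force: [-4.5, 1.4, 15.6]
gripper_width: 22.6
```

Held over 1 s at about 15–17 N. Lift off, move partway back and check the lens.

Emit:
play_rows:
  travel:
    - [0,0,-0.002]
    - [0,0,-0.003]
    - [0,0,-0.005]
    - [0,0,-0.01]
    - [0,0,-0.015]
    - [0,0,-0.015]
    - [0.0111,0.027,0]
    - [0.0111,0.027,0]
    - [0.0111,0.027,0]
    - [0.0111,0.027,0]
    - [0,0,0]
    - [0,0,0]
  rotation:
    - [0,0,0]
    - [0,0,0]
    - [0,0,0]
    - [0,0,0]
    - [0,0,0]
    - [0,0,0]
    - [0,0,0]
    - [0,0,0]
    - [0,0,0]
    - [0,0,0]
    - [0,0,0]
    - [0,0,0]
  grip: [0.1,0.1,0.1,0.1,0.1,0.1,0.1,0.1,0.1,0.1,0.1,0.1]

```text
clock: 22.57
position: [532.5, -91.5, 125.1]
ee_rot: [0.967, -0.255, -0.0, -0.0]
contact_force: [0.3, -0.1, -1.0]
gripper_width: 23.0
```

```bash
python3 - <<'E'
from h import *
rd((511.4,-263.6))
crops=[]
for n in("wrist","side","scene"):
    im,P,s,c=grab(n)
    Rr=np.hypot(P[...,0]-547,P[...,1]-25.4)
    m=(Rr<14)&(P[...,2]>25)&(P[...,2]<70);q=P[m];print(n,"centre z med",len(q),np.median(q[:,2]) if len(q) else 0,"max",q[:,2].max() if len(q) else 0)
    m=(Rr>18)&(Rr<22)&(P[...,2]>25)&(P[...,2]<60);q=P[m]
    if len(q)>10:
        A=np.c_[q[:,:2]-[547,25.4],np.ones(len(q))];w=np.linalg.lstsq(A,q[:,2],rcond=None)[0];k=abs(q[:,2]-A@w)<1.5
        w=np.linalg.lstsq(A[k],q[k,2],rcond=None)[0];print(" flange z",w[2],"slopes",np.degrees(w[:2]),len(q),k.sum(),np.median(q[:,2]))
    u,v=proj([547,25,40],c).astype(int);print(u,v)
    if 0<u<512 and 0<v<384: crops.append(cv2.resize(im[max(0,v-36):v+36,max(0,u-40):u+40],(400,360),interpolation=cv2.INTER_CUBIC))
cv2.imwrite("pics/c10.png",np.hstack(crops[:2]))
E
```

```text
[532.53 -91.51 125.06] jaw deg -119.6 zax [-2.e-04  1.e-04 -1.e+00] F [ 0.3 -0.1 -1. ] 23.0 t 22.5667
tool shift: [ 66.6 160.1  -0. ]
wrist centre z med 605 46.442957951200384 max 50.712133178952286
 flange z 36.25797899180814 slopes [0.0665157  0.04669691] 337 332 36.2565133322517
146 239
side centre z med 90 46.663722598467075 max 50.41096765853922
 flange z 36.10573785458125 slopes [-0.72100039 -0.24015234] 44 36 36.135328660220125
254 202
scene centre z med 53 48.02680354198196 max 52.7498853210642
 flange z 37.70682334563401 slopes [-1.09573391 -2.6700162 ] 24 13 37.830356504739484
240 189
```

Flange top is at 36.2 and level within 0.1° (44.25 − 8 = 36.25), so it is snapped home. Return the pusher to its old spot.

Emit:
play_rows:
  travel:
    - [0.0133,0.032,0]
    - [0.0133,0.032,0]
    - [0.0133,0.032,0]
    - [0.0133,0.032,0]
    - [0.0133,0.032,0]
    - [0,0,0]
    - [0,0,0.025]
    - [0,0,0.025]
    - [0,0,0.02]
    - [0,0,0.006]
    - [0,0,0]
    - [0,0,0]
  rotation:
    - [0,0,0]
    - [0,0,0]
    - [0,0,0]
    - [0,0,0]
    - [0,0,0]
    - [0,0,0]
    - [0,0,0]
    - [0,0,0]
    - [0,0,0]
    - [0,0,0]
    - [0,0,0]
    - [0,0,0]
  grip: [0.1,0.1,0.1,0.1,0.1,0.1,0.1,0.1,0.1,0.1,0.1,0.1]

```text
clock: 23.72
position: [513.3, -261.8, 49.6]
ee_rot: [0.967, -0.253, 0.0, 0.0]
contact_force: [-0.3, 0.7, -1.6]
gripper_width: 22.7
```

Emit:
play_rows:
  travel:
    - [0,0,0.002]
    - [0,0,0.001]
    - [0,0,0]
    - [0,0,0]
    - [0,0,0]
  rotation:
    - [0,0,0]
    - [0,0,0]
    - [0,0,0]
    - [0,0,0]
    - [0,0,0]
  grip: [0.1,0.1,0.1,0.1,0.1]

```text
clock: 24.13
position: [512.5, -262.4, 46.6]
ee_rot: [0.967, -0.254, 0.0, -0.0]
contact_force: [-0.8, -0.8, -2.0]
gripper_width: 22.7
```

Emit:
play_rows:
  travel:
    - [0,0,0.001]
    - [0,0,0.001]
    - [0,0,0.0005]
    - [0,0,0]
    - [0,0,0]
    - [0,0,0]
  rotation:
    - [0,0,0]
    - [0,0,0]
    - [0,0,0]
    - [0,0,0]
    - [0,0,0]
    - [0,0,0]
  grip: [0.1,0.1,0.1,0.1,0.1,0.1]

```text
clock: 24.63
position: [512.2, -262.3, 43.5]
ee_rot: [0.967, -0.254, -0.0, 0.0]
contact_force: [-0.2, -0.7, -2.0]
gripper_width: 22.7
```

Emit:
play_rows:
  travel:
    - [0,0,0.0005]
    - [0,0,0.0005]
    - [0,0,0]
    - [0,0,0]
    - [0,0,0]
  rotation:
    - [0,0,0]
    - [0,0,0]
    - [0,0,0]
    - [0,0,0]
    - [0,0,0]
  grip: [0.1,0.1,0.1,0.1,0.1]

```text
clock: 25.05
position: [512.4, -262.3, 42.9]
ee_rot: [0.967, -0.254, 0.0, 0.0]
contact_force: [-0.9, 1.3, 2.9]
gripper_width: 22.8
```

Contact with the bench. Open and rise.

Emit:
play_rows:
  travel:
    - [0,0,0]
    - [0,0,0]
    - [0,0,0]
    - [0,0,0]
    - [0,0,0]
    - [0,0,0]
    - [0,0,0]
    - [0,0,0]
  rotation:
    - [0,0,0]
    - [0,0,0]
    - [0,0,0]
    - [0,0,0]
    - [0,0,0]
    - [0,0,0]
    - [0,0,0]
    - [0,0,0]
  grip: [0.4,0.6,0.8,1,1,1,1,1]

```text
clock: 25.72
position: [512.3, -262.3, 42.5]
ee_rot: [0.967, -0.254, -0.0, 0.0]
contact_force: [-0.1, -0.6, -0.6]
gripper_width: 85.6
```

Emit:
play_rows:
  travel:
    - [0,0,-0.01]
    - [0,0,-0.02]
    - [0,0,-0.03]
    - [0,0,-0.03]
    - [0,0,-0.03]
    - [0,0,-0.03]
    - [0,0,-0.02]
    - [-0.02,0,0]
    - [-0.02,0,0]
    - [0,0,0]
    - [0,0,0]
    - [0,0,0]
  rotation:
    - [0,0,0]
    - [0,0,0]
    - [0,0,0]
    - [0,0,0]
    - [0,0,0]
    - [0,0,0]
    - [0,0,0]
    - [0,0,0]
    - [0,0,0]
    - [0,0,0]
    - [0,0,0]
    - [0,0,0]
  grip: [1,1,1,1,1,1,1,1,1,1,1,1]

```text
clock: 26.72
position: [477.8, -242.8, 213.3]
ee_rot: [0.967, -0.254, 0.001, 0.0]
contact_force: [0.5, -0.1, 0.4]
gripper_width: 86.0
```

```bash
python3 - <<'E'
from h import *
rd()
im,P,s,c=grab("wrist");i2,P2,_,c2=grab("side")
for Q in(P,P2):
    d=np.hypot(Q[...,0]-512,Q[...,1]+262.5)<40
    for lo,hi in((4,24),(80,95)):
        q=Q[d&(Q[...,2]>lo)&(Q[...,2]<hi)];print(lo,len(q),circ(q) if len(q) else 0,q[:,2].max() if len(q) else 0)
    Rr=np.hypot(Q[...,0]-547,Q[...,1]-25.4);q=Q[(Rr>18)&(Rr<22)&(Q[...,2]>25)&(Q[...,2]<60)];print("flange",len(q),np.median(q[:,2]) if len(q) else 0)
D=np.load("side0.npz")["P"]
for n,x,y,r in(("loupe",419,-103,35),("blower",714,42,40),("orange",429,-252,30),("pot",640,-275,45)):
    for Q in(D,P2):
        m=(np.hypot(Q[...,0]-x,Q[...,1]-y)<r)&(Q[...,2]>5)&(Q[...,2]<140);print(n,m.sum(),np.median(Q[m],0).round(1))
u,v=proj([547,25,40],c2).astype(int)
cv2.imwrite("pics/c11.png",np.hstack([cv2.resize(im,(480,360)),cv2.resize(i2[v-36:v+36,u-32:u+32],(320,360),interpolation=cv2.INTER_CUBIC)]))
E
```

```text
[ 477.85 -242.82  213.28] jaw deg -119.4 zax [ 1.3e-03 -6.0e-04 -1.0e+00] F [ 0.5 -0.1  0.4] 86.0 t 26.7167
tool shift: [-7.140e+01 -2.676e+02 -1.000e-01]
4 202 (array([ 511.78652954, -261.6668396 ]), 21.070104598999023) 23.989780451721288
80 402 (array([ 512.02282715, -261.62567139]), 11.45457935333252) 91.84083302089027
flange 176 36.18183583149417
4 100 (array([ 508.10443115, -250.7225647 ]), 26.108572006225586) 23.992426708113044
80 48 (array([ 513.42333984, -257.68203735]), 11.529388427734375) 92.07908828909433
flange 42 36.139059049053515
loupe 167 [419.7 -96.4  18. ]
loupe 163 [419.8 -96.1  18.2]
blower 691 [715.2  42.9  58.8]
blower 694 [715.3  42.7  58.2]
orange 346 [ 427.8 -247.1   35.2]
orange 346 [ 427.9 -247.2   36.3]
pot 121 [ 658.2 -309.4   31.7]
pot 127 [ 657.9 -309.8   28.5]
```

View pics/c11.png

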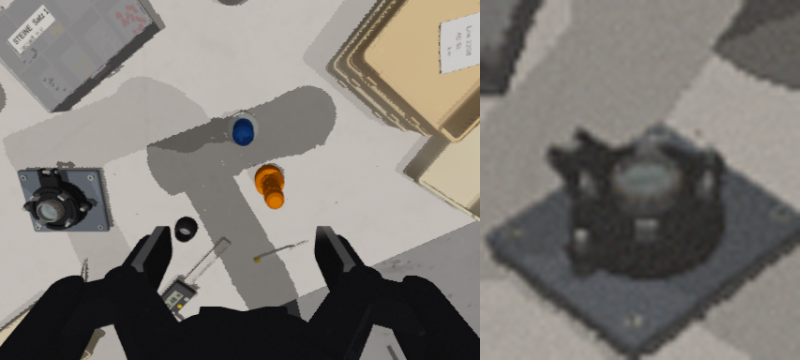

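The pusher stands upright at (243,130) in the wrist view, and the lens sits level inside the fingers at (50,210). Hand in.

```bash
python3 -c "
from bench import workorder
print(workorder.job_done())"
```

```text
the job is handed in; nothing more can be done
None
```

The lens is refitted in the magnifier head and the pusher is back upright on the bench. I handed the job in at about 27 s of the 70 s allowed; no verdict was reported.

- **Laying in:** I gripped the lens by its collar and released it on the snap fingers. It rested level, with the flange top at 44.25 mm.
- **Pressing:** I pressed only with the blue-handled pusher. The force dropped once on the way down, then climbed again. I held it for just over 1 s at about 15–17 N on the lens. The highest reading was 15.6 N plus the pusher's weight.
- **Last checks:** The flange top is at 36.2 mm, 8 mm lower than before and still there after the pusher was lifted off. The wrist view showed it level to about 0.1°.
- **Pusher and bystanders:** The pusher stands at about (512, -262), within 2 mm of where it started. The loupe, dust blower, pot and orange decoy read the same positions as before, within depth noise.

**Less certain:**
- I felt no separate drop for the final snap. I judged it by the flange height and by the stiffness rising to that of the cushion alone.
- I did not re-measure the tweezers, but nothing came near them.
- The fixed scene camera read the flange about 1.5 mm higher than the other two, from few pixels.
- When gripping the lens and the pusher handle, the gripper width read 1.5–3 mm smaller than their nominal sizes. Both held firmly.

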